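# Gather rinsed collars in the tote's drain corner under the air nozzle

### The job

Set the air valve on the drying stand half open, its bar handle at 45 degrees, midway between crosswise and in line with the nozzle pipe. Then lift the white tote by its overhead bar, tilt it so that all four loose brass collars slide together into its drain corner (the one with the lip and the drilled holes), and hold that corner about 6 cm from the nozzle mouth, straight in its line of blow. Finish while still holding the tote there, tilted by about 30 degrees and steady, off the desk and not touching the stand, with no collar lost and the pen body, loupe and feed extractor left where they are.

Things in the scene. Friction and masses are not known exactly. Their poses are not given: they have to be found in the camera images.
- tote: Open white ceramic tote, 132 (x) by 112 mm (y), loose, about 0.4 kg with collars. Walls 6 mm, rim at 33 mm; floor 5 mm thick, 120 x 100 mm inside. Origin: centre of the underside; z up. A handle bar runs over it along x. Polished inside: collars start to slide at about 8 to 13 degrees; tilted 30 to 35 degrees with the drain corner lowest along the diagonal, they gather there in 1 to 2 s.
- tote_bar (a point): Middle of the tote's rigid dark wooden handle bar, 80 mm above the underside, over the tote's centre. Bar along tote x, 142 mm long, 14 mm wide (y), 18 mm high (71 to 89 mm), on a flat steel post (5 mm thick, 20 mm wide) outside each end wall; 38 mm of free air above the rim. Pinch across its 14 mm from above; the tote's weight centre is about 55 mm below this point.
- drain_corner (a point): The tote's drain corner: the point on the top of the floor where the inner faces of the +x and +y walls meet, at (60, 50, 5) mm from the tote's origin. This corner alone has a small lip sticking out at the rim and small dark drilled holes in the floor.
- collar0: One of four alike loose brass collars (short turned rings), 18 mm diameter, 10 mm high, 16 g, lying flat on the tote's floor. Origin: centre of its underside; z up. Collars gathered in the corner lie with their origins 13 to 45 mm from point drain_corner.
- collar1: One of four alike loose brass collars (short turned rings), 18 mm diameter, 10 mm high, 16 g, lying flat on the tote's floor. Origin: centre of its underside; z up. Collars gathered in the corner lie with their origins 13 to 45 mm from point drain_corner.
- collar2: One of four alike loose brass collars (short turned rings), 18 mm diameter, 10 mm high, 16 g, lying flat on the tote's floor. Origin: centre of its underside; z up. Collars gathered in the corner lie with their origins 13 to 45 mm from point drain_corner.
- collar3: One of four alike loose brass collars (short turned rings), 18 mm diameter, 10 mm high, 16 g, lying flat on the tote's floor. Origin: centre of its underside; z up. Collars gathered in the corner lie with their origins 13 to 45 mm from point drain_corner.
- air_stand: Fixed air drying stand, origin on the column's axis at the desk, z up. Base plate 110 x 100 mm, 12 mm thick; steel column; brass valve body at 124 to 168 mm height, cap of 16 mm radius up to 172 mm; a 16 mm thick pipe leaves it at 146 mm height towards the stand's -x and bends 45 degrees down into the nozzle. A black hose comes down behind it (+x, to 56 mm from the axis).
- valve (a joint): Opening angle of the quarter-turn air valve, rad: 0 closed (bar handle crosswise to the nozzle pipe, along the stand's y), growing anticlockwise seen from above, 1.571 fully open (bar in line with the pipe); half open is 0.785. Turns about the stand's vertical axis with light friction (0.06 N m) and stays where it is left.
- valve_grip (a point): Middle of the valve's steel bar handle, on the turning axis, 191 mm above the desk. Bar 64 mm long, 14 mm thick, 22 mm high (180 to 202 mm); grip across its 14 mm from above. At joint value 0 its long axis is the stand's y. Axes: this point's y is along the bar.
- nozzle_mouth (a point): Centre of the nozzle's mouth, at (-85, 0, 119) mm in the stand's frame, nozzle 20 mm in diameter; it blows to the stand's -x and 45 degrees downward.
- dry_point (a point): Point in the air 60 mm from the mouth straight along the line of blow, at (-127, 0, 77) mm in the stand's frame: where the drain corner belongs.
- pen_body: Bystander: purple pen body, a rod 125 mm long, 13 mm thick, lying loose along its x; origin at the underside's middle. Leave alone.
- loupe: Bystander: steel nib loupe, a stubby cylinder 38 mm wide, 34 mm high, loose; origin at the underside's centre. Leave alone.
- feed_extractor: Bystander: chrome feed extractor, a small 50 x 30 x 20 mm block with a 40 mm spigot towards its x and a cross pin, 30 mm high, loose; origin at the underside of the block. Leave alone.
Things that resemble listed ones, but are neither listed nor needed, are in the scene too. Of the things shaped like the tote, the white one is meant.

How it is judged:
On the way, in this order (a step that is already met when the one before it is completed fails the run):
1. the valve is set half open (45 degrees, within 10) while the tote still stands on the desk (value of joint valve between 0.615 and 0.955 rad and height (world z) of tote below 0.01 m), for 0.3 s.
2. the tote is lifted clear of the desk (height (world z) of tote above 0.03 m), for 0.2 s.
At the end, for the whole second after the job is handed in: Tote held in the fingers, off desk (drain corner above 30 mm) and stand, tilted 17 to 60 degrees, still; drain corner within 50 mm of the point 60 mm before the nozzle mouth; all four collars within 58 mm of that corner (centre of underside), still; valve at 45 degrees within 10 (value of joint valve between 0.615 and 0.955 rad and angle between tote's own z axis and vertical between 0.3 and 1.05 rad and height (world z) of drain_corner above 0.03 m and height (world z) of tote above 0.04 m and distance between drain_corner and dry_point below 0.05 m and contact force between the fingers and tote above 2 N and contact force between tote and air_stand below 0.3 N and linear speed of each of tote, collar0, collar1, collar2, collar3 below 0.03 m/s and angular speed of tote below 0.2 rad/s and distance between each of collar0, collar1, collar2, collar3 and drain_corner below 0.058 m); the arm keeps its last pose, push and grip.
It fails at once if a collar leaves the tote (distance between any of collar0, collar1, collar2, collar3 and tote above 0.11 m).
It fails at once if the pen body, loupe or feed extractor is moved by more than 20 mm (distance of any of pen_body, loupe, feed_extractor from where it was at the start of the episode above 0.02 m).
It also fails if it takes over 51 s, if anything falls off the work surface, if the arm or the gripper's body presses on something with over 40 N, if the wrist force passes 120 N, or if a joint passes its speed limit or range.

### The arm

A 6-joint arm with a two-finger parallel gripper is mounted at the origin on the work surface. World frame = base frame: x ahead of the robot, y to its left, z up, the work surface at z = 0. Lengths are in m, angles in rad, forces in N, time in s.
With the tool pointing down it reaches from about 0.35 to 0.775 m from the base axis. Payload 5.5 kg.
Tool frame: the origin (TCP) lies at the very end of the fingers, on their centre line; the grasp point (between the pads) lies env.grasp_offset behind it (env.grasp_offset is the distance from the TCP to the grasp point, in m); x points along the fingers, y is the direction in which the jaws open and shut, and the axes are right-handed (so a half turn about x gives the same grasp; the last joint's range is limited). The gripper opens to 85 mm and grips with 20 to 120 N. Pads are 22 mm wide; open, the fingers measure 114 mm over their backs; the gripper's body (76 mm by 85 mm) begins 54 mm behind the grasp point. The pads swing forward as they close: fully open they stand 13 mm farther back than shut.
Start: joints at [-1.461, 0.313, 0.046, 1.304, 0, 1.431], TCP at [0.142, -0.557, 0.231] pointing down, gripper open.
Joint ranges: [-2.76, 2.76], [-0.86, 1.69], [-1.03, 1.26], [-2.2, 2.34], [-1.47, 1.5], [-3.14, 3.14]. Speed limits (rad/s): [2.57, 2.57, 3.14, 3.14, 3.14, 3.14].

### API

Orientations are given as a unit quaternion [w, x, y, z].
In Python, from workcell import get_state, viewer, job, env gives the robot as it stands.
- The arm moves only by the tool send_rows, never from a script. Its argument "plan" is a list of rows, each a list of 6 numbers: the shift along the tool's x, y, z in mm, then the turn, a rotation vector about the tool's x, y, z in degrees. A call has exactly 10 rows; each row is the pose to reach, as a shift and turn from the pose commanded when the call began, along the tool's axes at that moment; what a row does not reach only later rows make up. A row lasts 1/8 s, in which the tool goes at most 62.5 mm and 10.7 degrees, less where a joint would pass 70% of its speed; a pose out of reach is approached as far as the arm can. A call with a gripper value outside its range is refused whole. "claw" is the finger opening in mm, from 0 to 85.4, set as the call begins (left out, the last holds). The fingers move at their own pace and stop on an object; "newtons" is the grip in N (left out, the last holds). Time passes only in rows, so rows that repeat a pose let the fingers close, or fill a call up. It gives the time, the measured TCP pose, the force and the opening at its end, in the units of the state.
- get_state(): the state, without advancing time (a new reading comes with each control period).
- viewer.read_camera(name): name is "scene" or "top"; returns a dict with "frame" (420x560x3 uint8, blue, green, red), "mtx" (3x3 intrinsics, pixels), "rvec" (rotation vector, rad) and "tvec" (3), from world to camera coordinates, as OpenCV has them. Camera axes: x right, y down, z forward; pixel columns grow to the right and rows downward; lengths in m; the calibration is good to about 2 mm. A picture is of the moment at which its call begins. There is no depth.
- job.hand_in(): hands the job in, once; it reports no verdict.
The state is a dict: "clock": time; "joint_pos": joint angles; "qvel": joint speeds; "tau": joint torques, N m; "tcp_pos": TCP position; "orientation": TCP orientation; "wrist_force": force on the tool from outside, world axes, zero at the start; "ft_torque": the same for the moment, N m; "finger_gap": finger opening in m.
Only numpy, scipy, OpenCV 4.12 (cv2) and the standard library are available. Lean on these libraries where they do the work, as an engineer would, in place of code of your own. Each camera call takes 0.05 s, during which the arm holds its last target.

## Working session

There is one attempt and no reset: what is moved stays moved. The work goes in short steps, Python scripts to look and compute and a tool call to move; the robot and the scene stay as the last step left them, time stands still between calls to the robot, and variables do not carry over. Pictures are saved under pics/ and viewed, and the job is handed in when it is done.

Besides the shell and the picture viewer there is one more tool, called as name(argument=value, ...), one argument or row to a line, values as JSON. send_rows: Moves the arm, as the interface text tells. Its arguments: {"type":"object","properties":{"plan":{"type":"array"},"claw":{"type":"number"},"newtons":{"type":"number"}},"required":["plan"]}

```bash
ls; mkdir -p pics
python3 - <<'E'
from workcell import get_state, viewer, job, env
import cv2
print(get_state(), env.grasp_offset)
for n in("scene","top"):
    r=viewer.read_camera(n); cv2.imwrite(f"pics/{n}0.png",r["frame"]); print(n,r["mtx"],r["rvec"],r["tvec"])
E
```

```text
pics
{'clock': 0.0, 'joint_pos': array([-1.46057035e+00,  3.13997903e-01,  4.49771565e-02,  1.30363288e+00,
       -4.17549573e-06,  1.43120490e+00]), 'qvel': array([-8.53004995e-05, -5.05988149e-04,  5.33825522e-05, -8.41418432e-04,
       -7.26841315e-04, -1.07407980e-03]), 'tau': array([-2.41104724e-03, -4.80622780e+01,  2.98534906e+01,  1.94676616e-02,
       -4.97706640e-05, -2.61539931e-06]), 'tcp_pos': array([ 0.14209129, -0.5566237 ,  0.23040958]), 'orientation': array([ 0.08743765,  0.70160561,  0.08875087, -0.70158928]), 'wrist_force': array([ 0.19491859, -0.20423877,  0.75223438]), 'ft_torque': array([ 0.00824248, -0.00735473,  0.00685615]), 'finger_gap': 0.08545633091426694} 0.0187
scene [[390.19999712   0.         280.86765161]
 [  0.         390.19999712 210.80541128]
 [  0.           0.           1.        ]] [ 1.42187563  2.3193974  -0.73476305] [ 0.29494359 -0.27763575  1.3138478 ]
top [[469.15844258   0.         282.43640898]
 [  0.         469.15844258 210.86058347]
 [  0.           0.           1.        ]] [ 2.20918048 -2.14994174  0.05370536] [-0.04826399  0.51443996  1.52607131]
```

View pics/scene0.png

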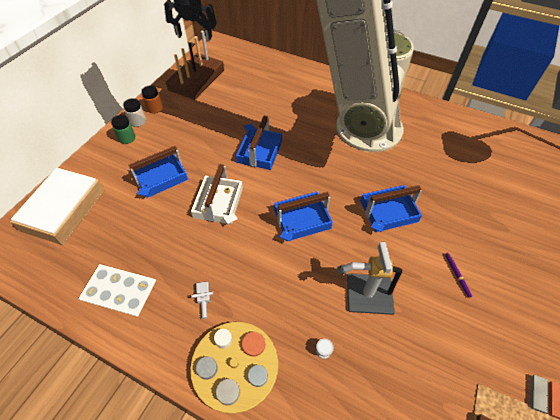

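View pics/top0.png

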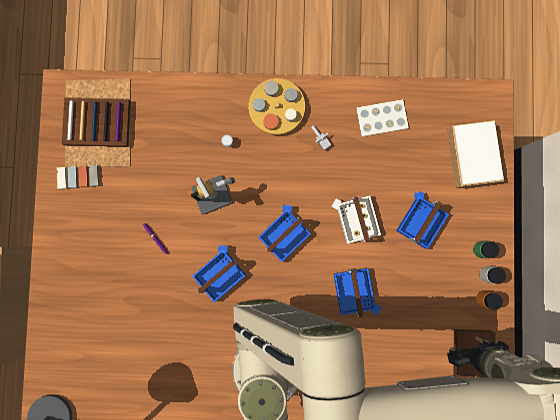

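The white tote is near scene (218,200) / top (358,218) and the stand near scene (372,280) / top (212,190). I'll zoom in on both and build the ray helpers.

```bash
cat > h.py <<'E'
import numpy as np, cv2
from workcell import get_state, viewer, job, env
from scipy.spatial.transform import Rotation as R
def cam(n):
    r=viewer.read_camera(n); return r
def ray(c,u,v):
    Rm=cv2.Rodrigues(c["rvec"])[0]; C=-Rm.T@c["tvec"].reshape(3)
    d=Rm.T@np.linalg.solve(c["mtx"],[u,v,1.0]); return C,d/np.linalg.norm(d)
def onz(c,u,v,z):
    C,d=ray(c,u,v); return C+d*(z-C[2])/d[2]
def proj(c,p):
    return cv2.projectPoints(np.atleast_2d(np.array(p,float)),c["rvec"],c["tvec"],c["mtx"],None)[0].reshape(-1,2)
def tri(c1,p1,c2,p2):
    A,a=ray(c1,*p1);B,b=ray(c2,*p2)
    s=np.linalg.lstsq(np.c_[a,-b],B-A,rcond=None)[0]
    P=A+a*s[0];Q=B+b*s[1]; return (P+Q)/2,np.linalg.norm(P-Q)
E
python3 - <<'E'
from h import *
s=cam("scene");t=cam("top")
def z(c,x,y,w,h,k,n): cv2.imwrite(n,cv2.resize(c["frame"][y:y+h,x:x+w],None,fx=k,fy=k,interpolation=cv2.INTER_CUBIC))
a=lambda c,x,y,w,h,k:cv2.resize(c["frame"][y:y+h,x:x+w],None,fx=k,fy=k,interpolation=cv2.INTER_CUBIC)
z(t,180,160,80,60,10,"pics/tstand.png")
z(t,325,185,80,60,10,"pics/ttote.png")
z(s,330,235,80,80,7,"pics/sstand.png")
z(s,180,160,80,70,8,"pics/stote.png")
E
```

```text
(no output)
```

View pics/tstand.png

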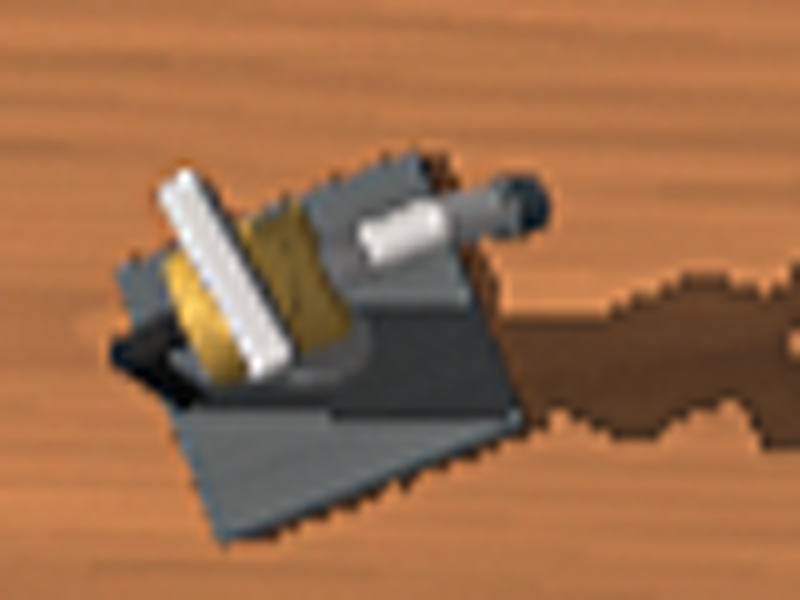

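View pics/ttote.png

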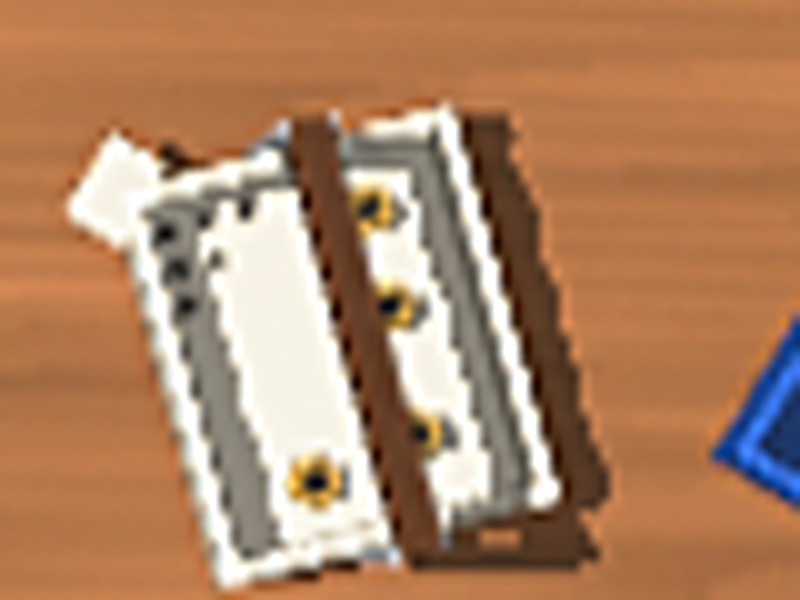

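View pics/sstand.png

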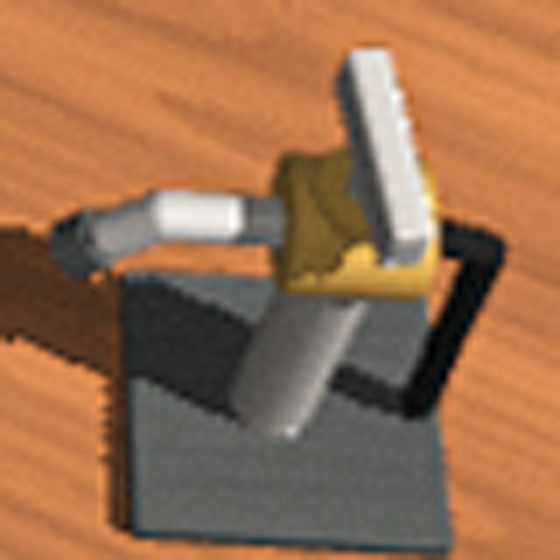

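View pics/stote.png

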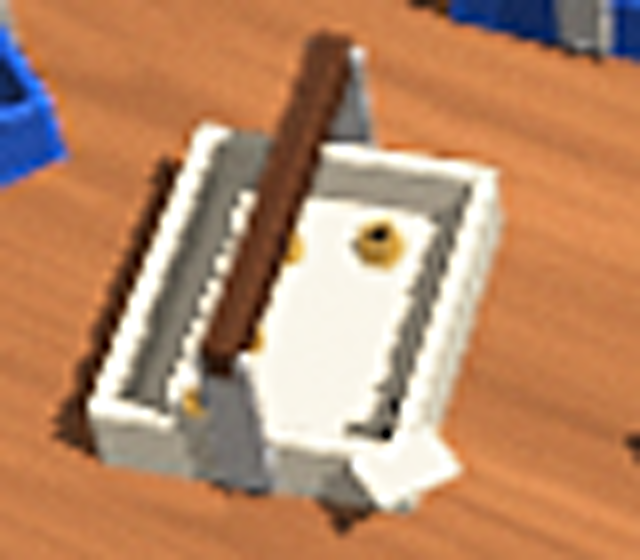

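```bash
cat > m.py <<'E'
from h import *
def mask_stats(c,roi,f):
    x,y,w,h=roi; im=c["frame"][y:y+h,x:x+w].astype(int)
    m=f(im).astype(np.uint8)
    n,l,st,ce=cv2.connectedComponentsWithStats(m,connectivity=8)
    i=1+np.argmax(st[1:,4]); ys,xs=np.nonzero(l==i)
    pts=np.c_[xs+x,ys+y].astype(np.float32)
    return pts
def seg(c,pts,z):
    W=np.array([onz(c,u,v,z)[:2] for u,v in pts]); r=cv2.minAreaRect((W*1000).astype(np.float32))
    m=W.mean(0); _,_,V=np.linalg.svd(W-m); 
    return dict(mean=m.round(4),rectc=np.array(r[0]).round(1),size=np.array(r[1]).round(1),dir=np.degrees(np.arctan2(V[0][1],V[0][0]))%180,n=len(W))
E
python3 - <<'E'
from m import *
s=cam("scene");t=cam("top")
hsv=lambda im:cv2.cvtColor(im.astype(np.uint8),cv2.COLOR_BGR2HSV).astype(int)
white=lambda im:(hsv(im)[...,1]<40)&(hsv(im)[...,2]>185)
p=mask_stats(t,(192,172,20,30),white); print("handle top",seg(t,p,.202))
p=mask_stats(s,(375,238,20,36),white); print("handle scene",seg(s,p,.202))
br=lambda im:(hsv(im)[...,2]<125)&(hsv(im)[...,1]>120)&(hsv(im)[...,2]>60)
p=mask_stats(t,(350,193,24,50),br); print("bar top",seg(t,p,.089)); 
p=mask_stats(s,(200,160,30,50),br); print("bar scene",seg(s,p,.089))
f=lambda x,y,ox,oy,k:((x+.5)/k-.5+ox,(y+.5)/k-.5+oy)
print("plate top cam")
for q in[(120,270),(420,155),(522,418),(225,540)]: print(onz(t,*f(*q,180,160,10),.012).round(4))
print("plate scene")
for q in[(125,275),(135,535),(447,548)]: print(onz(s,*f(*q,330,235,7),.012).round(4))
print("mouth",tri(t,f(528,208,180,160,10),s,f(72,250,330,235,7)))
print("rim")
for q in[(448,105),(555,495),(225,585),(130,240)]: print(onz(t,*f(*q,325,185,10),.033).round(4))
print("rim scene")
for q in[(205,125),(495,170),(95,400)]: print(onz(s,*f(*q,180,160,8),.033).round(4))
# bystanders
for n,uv in dict(pen=(156,238),loupe=(228,141),ext=(322,138)).items(): print(n,onz(t,*uv,.01).round(3))
for n,uv in dict(blueA=(287,232),blueB=(222,275),blueC=(355,290),blueD=(425,220)).items(): print(n,onz(t,*uv,.04).round(3))
E
```

```text
handle top {'mean': array([0.5674, 0.1994]), 'rectc': array([567.3, 199.6]), 'size': array([60.6, 11. ]), 'dir': np.float64(31.21107778957699), 'n': 78}
handle scene {'mean': array([0.568 , 0.1979]), 'rectc': array([567.1, 197.2]), 'size': array([61.4, 10.2]), 'dir': np.float64(30.814711364584433), 'n': 131}
bar top {'mean': array([ 0.4874, -0.2845]), 'rectc': array([ 489.6, -282.7]), 'size': array([149.1,  27.2]), 'dir': np.float64(18.28376100818417), 'n': 212}
bar scene {'mean': array([ 0.4959, -0.2809]), 'rectc': array([ 494.8, -281.2]), 'size': array([141.4,  16.7]), 'dir': np.float64(16.53779012672663), 'n': 221}
plate top cam
[0.5887 0.2697 0.012 ]
[0.6297 0.1713 0.012 ]
[0.5429 0.1343 0.012 ]
[0.4999 0.2313 0.012 ]
plate scene
[0.5434 0.1337 0.012 ]
[0.6332 0.1723 0.012 ]
[0.5893 0.2686 0.012 ]
mouth (array([0.59914366, 0.12093073, 0.11912996]), np.float64(0.0004880286478302476))
rim
[ 0.5735 -0.3156  0.033 ]
[ 0.4478 -0.3521  0.033 ]
[ 0.4158 -0.2462  0.033 ]
[ 0.5268 -0.2133  0.033 ]
rim scene
[ 0.4458 -0.3544  0.033 ]
[ 0.4157 -0.2488  0.033 ]
[ 0.5675 -0.3195  0.033 ]
pen [0.415 0.381 0.01 ]
loupe [0.745 0.154 0.01 ]
ext [ 0.763 -0.159  0.01 ]
blueA [ 0.446 -0.051  0.04 ]
blueB [0.302 0.154 0.04 ]
blueC [ 0.267 -0.273  0.04 ]
blueD [ 0.497 -0.494  0.04 ]
```

```bash
cat >> h.py <<'E'
def pose():
    s=get_state(); return s["tcp_pos"],R.from_quat(s["orientation"],scalar_first=True)
def down(yaw): # tool x down, tool y at yaw deg
    y=np.array([np.cos(np.radians(yaw)),np.sin(np.radians(yaw)),0]);x=np.array([0,0,-1.]); return R.from_matrix(np.c_[x,y,np.cross(x,y)])
def delta(P,Rt,p=None,r=None):
    if p is None:p,r=pose()
    return (r.inv().apply(np.array(P)-p)*1000).round(1),np.degrees((r.inv()*Rt).as_rotvec()).round(1)
E
python3 - <<'E'
from h import *
p,r=pose();print(p,r.as_matrix().round(3))
for yaw in(121,-59): print(yaw,delta((.5675,.1985,.28),down(yaw)))
E
```

```text
[ 0.14210481 -0.55702361  0.23100089] [[-0.     0.247 -0.969]
 [ 0.001 -0.969 -0.247]
 [-1.    -0.001 -0.   ]]
121 (array([ -48.6, -627. , -598.9]), array([163.3,   0. ,   0. ]))
-59 (array([ -48.6, -627. , -598.9]), array([-16.7,  -0. ,   0. ]))
```

send_rows(
  plan=[
    [-10,-20,-20,-8,0,0],
    [-25,-60,-58,-18,0,0],
    [-45,-100,-96,-28,0,0],
    [-49,-140,-134,-38,0,0],
    [-49,-180,-172,-48,0,0],
    [-49,-220,-210,-58,0,0],
    [-49,-260,-248,-68,0,0],
    [-49,-300,-286,-78,0,0],
    [-49,-340,-324,-88,0,0],
    [-49,-380,-362,-98,0,0],
  ],
  claw=85,
  newtons=60,
)

```text
clock: 1.55
tcp_pos: [0.3996, -0.0979, 0.2806]
orientation: [0.589, 0.392, 0.588, -0.392]
wrist_force: [1.4, -0.9, 0.0]
finger_gap: 0.0852
```

Run:
```python
from h import *
s=get_state();print(s["clock"],s["joint_pos"].round(3),s["tcp_pos"])
print(delta((.5675,.1985,.25),down(121)))
```

```text
1.55 [-0.436 -0.017 -0.226  1.361 -0.     0.74 ] [ 0.39963765 -0.0978612   0.28056751]
(array([  30.6,  269. , -209. ]), array([-98.4,   0.1,   0. ]))
```

send_rows(
  plan=[
    [5,25,-20,-9,0,0],
    [5,65,-50,-19,0,0],
    [5,105,-82,-29,0,0],
    [5,145,-113,-39,0,0],
    [5,185,-144,-49,0,0],
    [5,225,-175,-59,0,0],
    [5,255,-198,-69,0,0],
    [5,269,-209,-79,0,0],
    [8,269,-209,-89,0,0],
    [10,269,-209,-98.4,0,0],
  ],
)

```text
clock: 2.8
tcp_pos: [0.5685, 0.1964, 0.2697]
orientation: [0.681, -0.189, 0.682, 0.189]
wrist_force: [0.7, 0.0, -0.2]
finger_gap: 0.085
```

Run:
```python
from h import *
s=get_state();print(s["clock"],s["joint_pos"].round(3),s["tcp_pos"])
print(delta((.5675,.1985,.181),down(121)))
t=cam("top");f=t["frame"];cv2.imwrite("pics/t1.png",cv2.resize(f[130:250,150:310],None,fx=5,fy=5))
t=cam("scene");f=t["frame"];cv2.imwrite("pics/s1.png",cv2.resize(f[170:330,300:460],None,fx=4,fy=4))
```

```text
2.8 [ 0.199  0.361  0.207  1.418 -0.    -0.343] [0.5684784  0.1964338  0.26971846]
(array([88.7,  2.3,  0.3]), array([ 0.1, -0. , -0. ]))
```

View pics/s1.png

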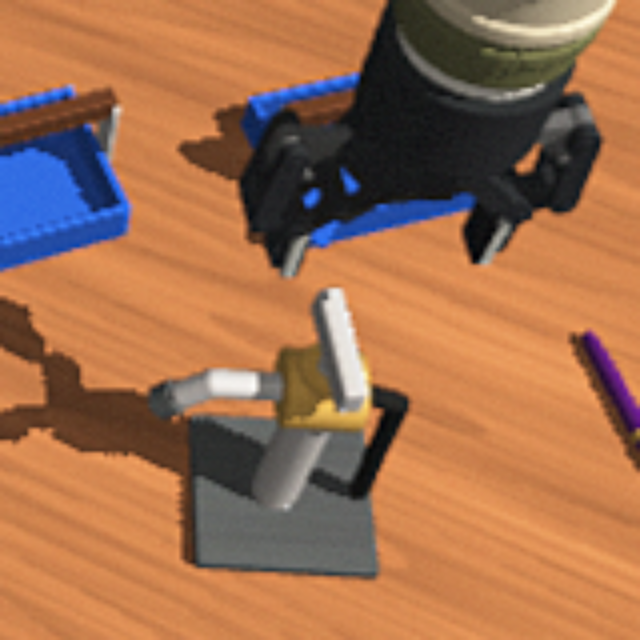

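View pics/t1.png

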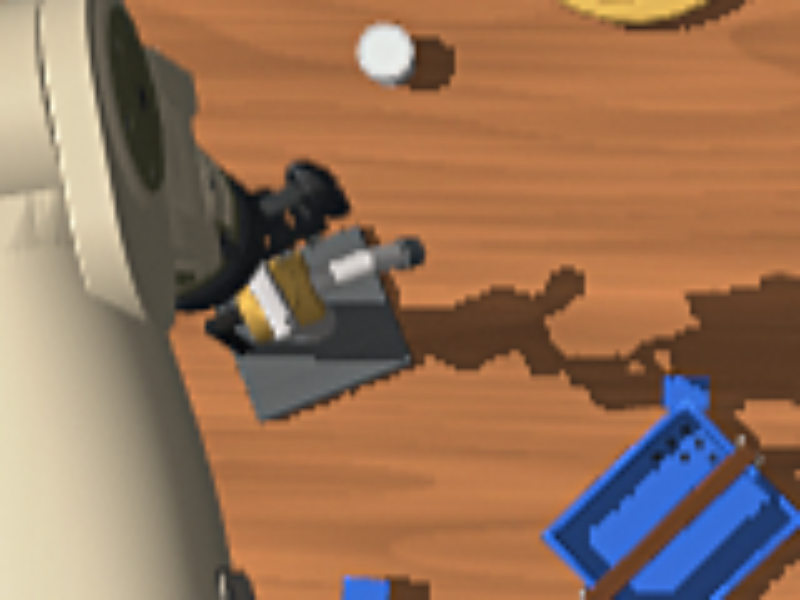

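send_rows(
  plan=[
    [12,2,0,0,0,0],
    [28,2,0,0,0,0],
    [44,2,0,0,0,0],
    [60,2,0,0,0,0],
    [74,2,0,0,0,0],
    [82,2,0,0,0,0],
    [87,2,0,0,0,0],
    [87,2,0,0,0,0],
    [87,2,0,0,0,0],
    [87,2,0,0,0,0],
  ],
)

```text
clock: 4.15
tcp_pos: [0.5678, 0.1978, 0.1838]
orientation: [0.682, -0.187, 0.682, 0.187]
wrist_force: [-0.4, 0.5, 0.0]
finger_gap: 0.085
```

send_rows(
  plan=[
    [0,0,0,0,0,0],
    [0,0,0,0,0,0],
    [0,0,0,0,0,0],
    [0,0,0,0,0,0],
    [0,0,0,0,0,0],
    [0,0,0,0,0,0],
    [0,0,0,0,0,0],
    [0,0,0,0,0,0],
    [0,0,0,0,0,0],
    [0,0,0,0,0,0],
  ],
  claw=0,
  newtons=40,
)

```text
clock: 5.4
tcp_pos: [0.5676, 0.1974, 0.1834]
orientation: [0.682, -0.187, 0.682, 0.187]
wrist_force: [1.2, -4.2, 2.7]
finger_gap: 0.0131
```

Run:
```python
from h import *
s=get_state();print(s["clock"],s["joint_pos"].round(3),s["tcp_pos"],s["finger_gap"],s["wrist_force"],s["ft_torque"])
print(delta((.5675,.1985,.183),down(121)))
t=cam("scene");f=t["frame"];cv2.imwrite("pics/s2.png",cv2.resize(f[170:330,300:460],None,fx=4,fy=4))
```

```text
5.4 [ 2.020e-01  3.800e-01  2.400e-02  1.215e+00 -1.000e-03 -3.340e-01] [0.56761413 0.19742643 0.1834034 ] 0.013072152118129335 [ 1.16003034 -4.19019657  2.74478373] [-0.69345794 -0.12572615  0.00742247]
(array([0.4, 1. , 0.4]), array([-0.3,  0. ,  0. ]))
```

View pics/s2.png

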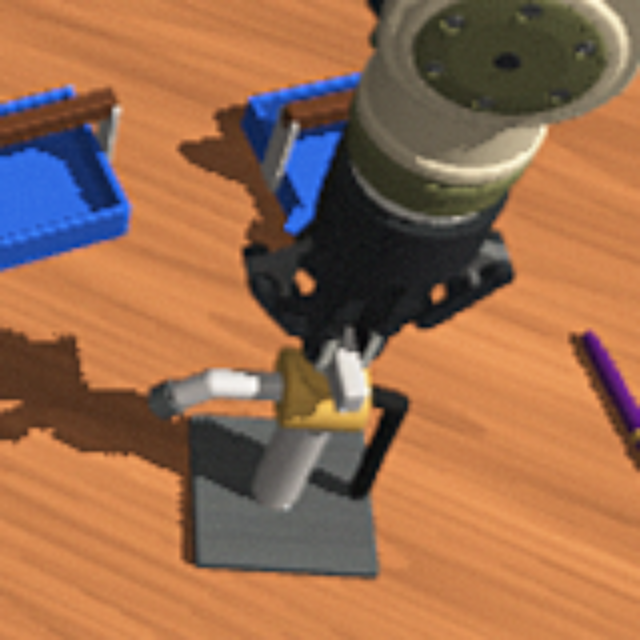

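Gripped: the opening is 13.1 mm against the 14 mm bar. Next I turn it 36.5° anticlockwise.

send_rows(
  plan=[
    [0,0,0,-4,0,0],
    [0,0,0,-10,0,0],
    [0,0,0,-16,0,0],
    [0,0,0,-22,0,0],
    [0,0,0,-28,0,0],
    [0,0,0,-33,0,0],
    [0,0,0,-36.5,0,0],
    [0,0,0,-36.5,0,0],
    [0,0,0,-36.5,0,0],
    [0,0,0,-36.5,0,0],
  ],
)

```text
clock: 6.7
tcp_pos: [0.568, 0.1971, 0.1834]
orientation: [0.589, -0.392, 0.589, 0.391]
wrist_force: [1.7, -4.6, 2.5]
finger_gap: 0.0131
```

send_rows(
  plan=[
    [0,0,0,0,0,0],
    [0,0,0,0,0,0],
    [0,0,0,0,0,0],
    [0,0,0,0,0,0],
    [-12,0,0,0,0,0],
    [-30,0,0,0,0,0],
    [-50,0,0,0,0,0],
    [-70,0,0,0,0,0],
    [-85,0,0,0,0,0],
    [-90,0,0,0,0,0],
  ],
  claw=60,
)

```text
clock: 7.95
tcp_pos: [0.568, 0.1978, 0.2748]
orientation: [0.59, -0.392, 0.588, 0.391]
wrist_force: [0.8, 0.2, -0.2]
finger_gap: 0.0598
```

Run:
```python
from m import *
s=get_state();print(s["clock"],s["joint_pos"].round(3),s["tcp_pos"],s["finger_gap"],s["wrist_force"])
print(delta((.494,-.281,.16),down(106.5)))
t=cam("scene");f=t["frame"];cv2.imwrite("pics/s3.png",cv2.resize(f[170:330,300:460],None,fx=4,fy=4))
c=cam("top");f=c["frame"];cv2.imwrite("pics/t3.png",cv2.resize(f[130:250,150:310],None,fx=5,fy=5))
hsv=lambda im:cv2.cvtColor(im.astype(np.uint8),cv2.COLOR_BGR2HSV).astype(int)
white=lambda im:(hsv(im)[...,1]<40)&(hsv(im)[...,2]>185)
p=mask_stats(t,(368,238,30,40),white); print("handle scene",seg(t,p,.202))
```

```text
7.95 [ 0.202  0.358  0.216  1.426 -0.    -0.971] [0.56796622 0.19781984 0.27477005] 0.05979866362188322 [ 0.84182666  0.16648021 -0.18627256]
(array([ 114.4, -117.1, -470.2]), array([50.7,  0.1,  0.1]))
handle scene {'mean': array([0.5676, 0.1978]), 'rectc': array([567.6, 197.9]), 'size': array([63.3, 11. ]), 'dir': np.float64(66.596968272493), 'n': 142}
```

View pics/s3.png

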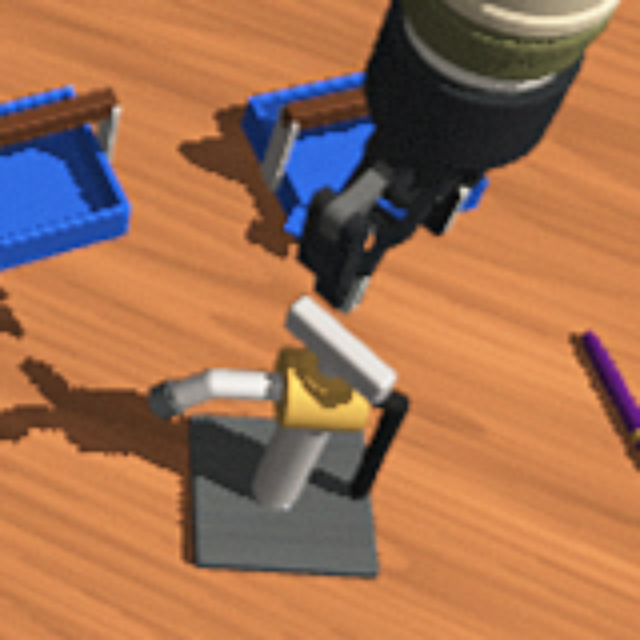

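send_rows(
  plan=[
    [0,-5,-20,4,0,0],
    [0,-15,-60,10,0,0],
    [0,-27,-110,17,0,0],
    [10,-40,-160,24,0,0],
    [20,-52,-210,31,0,0],
    [30,-65,-262,38,0,0],
    [45,-78,-314,45,0,0],
    [60,-91,-366,50.7,0,0],
    [75,-104,-418,50.7,0,0],
    [90,-117,-470,50.7,0,0],
  ],
)

```text
clock: 9.3
tcp_pos: [0.4914, -0.2829, 0.1821]
orientation: [0.7, -0.1, 0.7, 0.101]
wrist_force: [0.8, -0.2, -0.1]
finger_gap: 0.0599
```

Run:
```python
from m import *
s=get_state();print(s["clock"],s["joint_pos"].round(3),s["tcp_pos"],s["finger_gap"],s["wrist_force"])
print(delta((.494,-.281,.061),down(106.5)))
for n in("scene","top"):
    c=cam(n);f=c["frame"]; x,y=((170,110) if n=="scene" else (300,150))
    cv2.imwrite(f"pics/{n}4.png",cv2.resize(f[y:y+120,x:x+120],None,fx=5,fy=5,interpolation=cv2.INTER_CUBIC))
```

```text
9.3 [-0.664  0.317 -0.07   1.185 -0.    -0.949] [ 0.4914279  -0.28293869  0.18212878] 0.05987390456601084 [ 0.80941666 -0.18117774 -0.10204662]
(array([121.1,   1. ,   3.1]), array([-0.2, -0.1, -0. ]))
```

View pics/scene4.png

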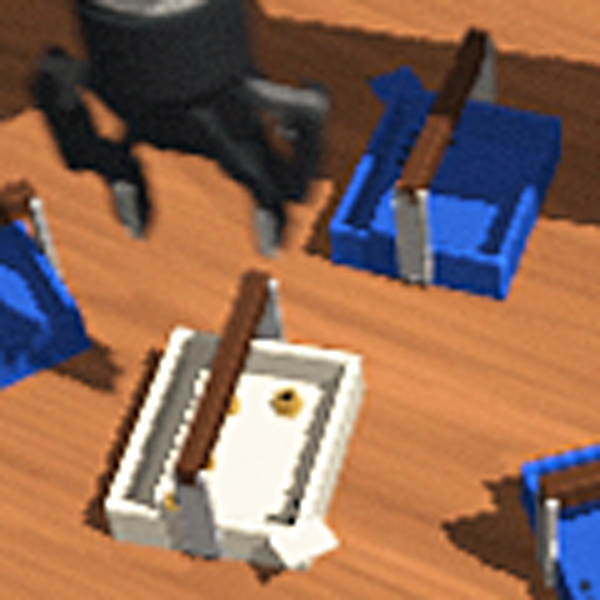

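View pics/top4.png

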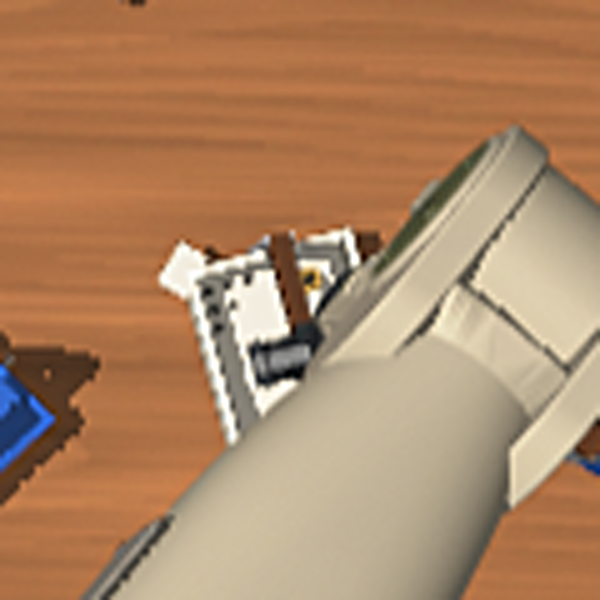

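send_rows(
  plan=[
    [15,1,2,0,0,0],
    [35,1,2,0,0,0],
    [55,1,2,0,0,0],
    [75,1,2,0,0,0],
    [95,1,2,0,0,0],
    [110,1,2,0,0,0],
    [118,1,2,0,0,0],
    [120,1,2,0,0,0],
    [120,1,2,0,0,0],
    [120,1,2,0,0,0],
  ],
)

```text
clock: 10.65
tcp_pos: [0.4954, -0.2798, 0.064]
orientation: [0.7, -0.102, 0.699, 0.101]
wrist_force: [0.3, 0.0, -1.0]
finger_gap: 0.06
```

Run:
```python
from m import *
s=get_state();print(s["clock"],s["tcp_pos"],s["finger_gap"],s["wrist_force"])
print(delta((.494,-.281,.061),down(106.5)))
c=cam("scene");f=c["frame"]; x,y=170,110
cv2.imwrite(f"pics/s5.png",cv2.resize(f[y:y+120,x:x+120],None,fx=5,fy=5,interpolation=cv2.INTER_CUBIC))
```

```text
10.65 [ 0.49537308 -0.27982973  0.06397798] 0.06003004766948027 [ 0.30567061  0.002704   -1.03432443]
(array([ 3. , -0.7, -1.7]), array([0. , 0. , 0.1]))
```

View pics/s5.png

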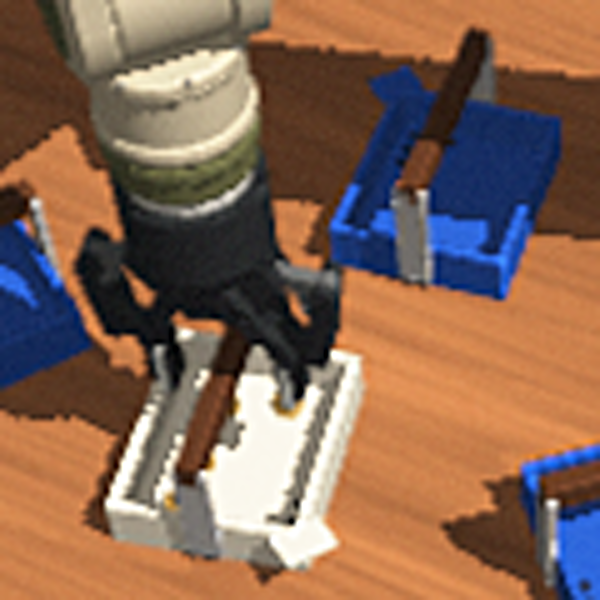

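send_rows(
  plan=[
    [2,0,0,0,0,0],
    [2,0,0,0,0,0],
    [2,0,0,0,0,0],
    [2,0,0,0,0,0],
    [2,0,0,0,0,0],
    [2,0,0,0,0,0],
    [2,0,0,0,0,0],
    [2,0,0,0,0,0],
    [2,0,0,0,0,0],
    [2,0,0,0,0,0],
  ],
  claw=0,
  newtons=100,
)

```text
clock: 11.95
tcp_pos: [0.4952, -0.2798, 0.0617]
orientation: [0.7, -0.102, 0.7, 0.101]
wrist_force: [-0.3, -0.5, 5.4]
finger_gap: 0.0123
```

send_rows(
  plan=[
    [-3,0,0,0,0,0],
    [-10,0,0,0,0,0],
    [-22,0,0,0,0,0],
    [-36,0,0,0,0,0],
    [-52,0,0,0,0,0],
    [-68,0,0,0,0,0],
    [-84,0,0,0,0,0],
    [-100,0,0,0,0,0],
    [-112,0,0,0,0,0],
    [-120,0,0,0,0,0],
  ],
)

```text
clock: 13.2
tcp_pos: [0.4951, -0.2795, 0.1822]
orientation: [0.7, -0.102, 0.7, 0.101]
wrist_force: [-0.5, 0.4, -3.6]
finger_gap: 0.0124
```

Run:
```python
from m import *
s=get_state();print(s["clock"],s["joint_pos"].round(3),s["tcp_pos"],s["finger_gap"],s["wrist_force"],s["ft_torque"])
p,r=pose()
# tote frame vs tool: x_t=16.5deg; stand frame
phi=112.7; d=np.array([np.cos(np.radians(phi)),np.sin(np.radians(phi)),0])
dry=np.array([.5676,.1982,0])-.127*d+[0,0,.077]
print("dry",dry)
for tilt in(28,32):
  for psi in (phi,phi-25,phi+25):
    u=np.array([np.cos(np.radians(psi)),np.sin(np.radians(psi)),0])
    Rt0=R.from_euler('z',psi-np.degrees(np.arctan2(50,60)),degrees=True)
    ax=np.cross([0,0,1],u); Rt=R.from_rotvec(ax*np.radians(tilt))*Rt0
    # tool in tote: x=-z, y=+y
    T=np.c_[[0,0,-1],[0,1,0],np.cross([0,0,-1],[0,1,0])]; Rtool=Rt*R.from_matrix(T)
    tgt=dry-.010*d
    org=tgt-Rt.apply([.06,.05,.005]); tcp=org+Rt.apply([0,0,.0617])
    print(tilt,psi,"origin",org.round(3),"tcp",tcp.round(4),"tilted z",Rt.apply([0,0,1]).round(2))
    if psi==phi: print(delta(tcp,Rtool), "lip",(org+Rt.apply([.08,.07,.033])).round(3))
c=cam("scene");f=c["frame"]; x,y=150,80
cv2.imwrite(f"pics/s6.png",cv2.resize(f[y:y+140,x:x+140],None,fx=5,fy=5,interpolation=cv2.INTER_CUBIC)[:600])
```

```text
13.2 [-0.655  0.318 -0.068  1.184 -0.    -0.943] [ 0.49507361 -0.27952607  0.18216172] 0.012430596062585845 [-0.50872543  0.39537057 -3.55860555] [-0.0073467   0.00173708 -0.00533536]
dry [0.61661007 0.08103766 0.077     ]
28 112.7 origin [0.648 0.006 0.109] tcp [0.6368 0.0328 0.1637] tilted z [-0.18  0.43  0.88]
(array([ 18.4, 259.1, 224.6]), array([-55.2,  10.9, -27. ])) lip [0.603 0.106 0.088]
28 87.7 origin [0.618 0.001 0.109] tcp [0.6188 0.0295 0.1637] tilted z [0.02 0.47 0.88]
28 137.7 origin [0.673 0.024 0.109] tcp [0.6518 0.0433 0.1637] tilted z [-0.35  0.32  0.88]
32 112.7 origin [0.647 0.008 0.114] tcp [0.6344 0.0384 0.1665] tilted z [-0.2   0.49  0.85]
(array([ 15.6, 265.2, 224. ]), array([-54.9,  12.5, -30.8])) lip [0.603 0.107 0.086]
32 87.7 origin [0.618 0.003 0.114] tcp [0.619  0.0357 0.1665] tilted z [0.02 0.53 0.85]
32 137.7 origin [0.671 0.025 0.114] tcp [0.6472 0.0475 0.1665] tilted z [-0.39  0.36  0.85]
```

View pics/s6.png

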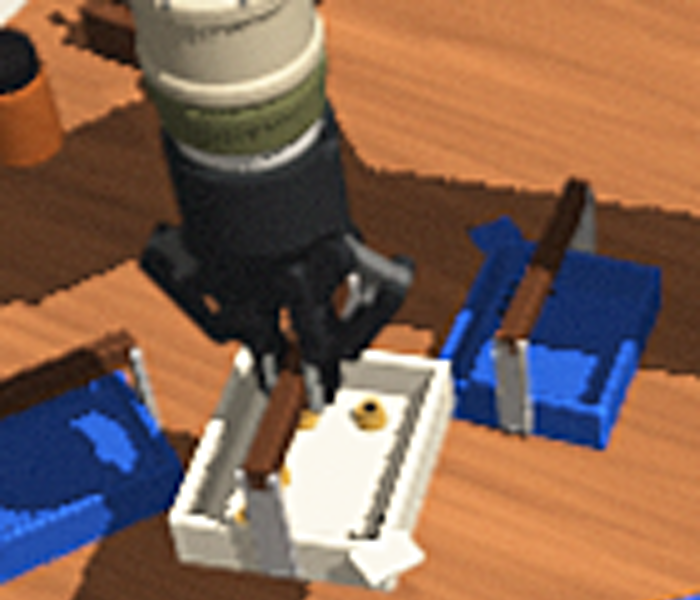

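Run:
```python
from h import *
print(delta((.64,-.09,.23),down(162.9)))
```

```text
(array([-47.1, 140.8, 192.7]), array([-56.4,   0. ,   0.1]))
```

send_rows(
  plan=[
    [-3,4,6,-2,0,0],
    [-8,14,19,-6,0,0],
    [-14,28,38,-12,0,0],
    [-20,45,61,-18,0,0],
    [-26,64,86,-25,0,0],
    [-32,83,112,-33,0,0],
    [-38,101,138,-41,0,0],
    [-42,117,161,-48,0,0],
    [-45,131,180,-53,0,0],
    [-47,140,192,-56.4,0,0],
  ],
)

```text
clock: 14.5
tcp_pos: [0.6396, -0.0891, 0.2275]
orientation: [0.568, -0.421, 0.568, 0.422]
wrist_force: [0.1, 0.8, -4.2]
finger_gap: 0.0125
```

```bash
cat > fin.py <<'E'
from h import *
phi=112.7; d=np.array([np.cos(np.radians(phi)),np.sin(np.radians(phi)),0])
dry=np.array([.5676,.1982,0])-.127*d+[0,0,.077]
def toolpose(tgt,tilt,psi=phi):
    u=np.array([np.cos(np.radians(psi)),np.sin(np.radians(psi)),0])
    Rt=R.from_rotvec(np.cross([0,0,1],u)*np.radians(tilt))*R.from_euler('z',psi-np.degrees(np.arctan2(50,60)),degrees=True)
    T=np.c_[[0,0,-1],[0,1,0],np.cross([0,0,-1],[0,1,0])]
    return tgt-Rt.apply([.06,.05,.005])+Rt.apply([0,0,.0617]),Rt*R.from_matrix(T)
E
python3 - <<'E'
from fin import *
s=get_state();print(s["clock"],s["joint_pos"].round(3),s["tcp_pos"],s["finger_gap"])
p,r=pose()
print(delta(p,toolpose(dry,32)[1]))
c=cam("scene");f=c["frame"]; x,y=200,100
cv2.imwrite(f"pics/s7.png",cv2.resize(f[y:y+200,x:x+250],None,fx=3,fy=3,interpolation=cv2.INTER_CUBIC)[:600])
E
```

```text
14.5 [-0.263  0.458  0.25   1.364  0.    -1.54 ] [ 0.63960274 -0.08908834  0.2275377 ] 0.01250366666407095
(array([0., 0., 0.]), array([  0.3,  24.6, -20.5]))
```

View pics/s7.png

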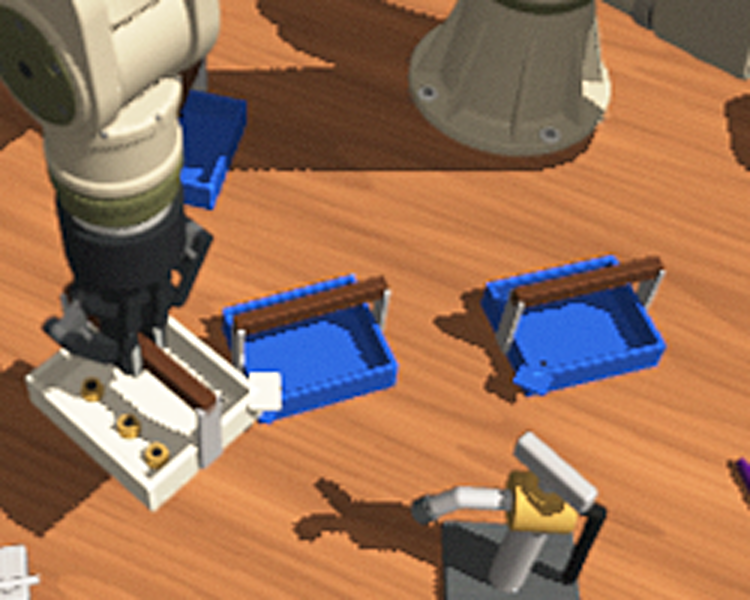

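send_rows(
  plan=[
    [0,0,0,0,2,-1.7],
    [0,0,0,0,5,-4.2],
    [0,0,0,0,8,-6.7],
    [0,0,0,0,11,-9.2],
    [0,0,0,0,14,-11.7],
    [0,0,0,0,17,-14.2],
    [0,0,0,0,20,-16.7],
    [0,0,0,0,22.5,-18.8],
    [0,0,0,0,24,-20],
    [0,0,0,0,24.6,-20.5],
  ],
)

```text
clock: 15.8
tcp_pos: [0.6387, -0.0905, 0.2278]
orientation: [-0.5, 0.593, -0.593, -0.215]
wrist_force: [-0.6, 0.1, -3.7]
finger_gap: 0.0124
```

send_rows(
  plan=[
    [0,0,0,0,0,0],
    [0,0,0,0,0,0],
    [0,0,0,0,0,0],
    [0,0,0,0,0,0],
    [0,0,0,0,0,0],
    [0,0,0,0,0,0],
    [0,0,0,0,0,0],
    [0,0,0,0,0,0],
    [0,0,0,0,0,0],
    [0,0,0,0,0,0],
  ],
)

```text
clock: 17.05
tcp_pos: [0.6392, -0.0906, 0.2283]
orientation: [-0.5, 0.593, -0.593, -0.214]
wrist_force: [0.4, -0.4, -3.7]
finger_gap: 0.0122
```

Run:
```python
from fin import *
s=get_state();print(s["clock"],s["joint_pos"].round(3),s["tcp_pos"],s["finger_gap"],s["wrist_force"])
P,Q=toolpose(dry-.010*d,32); print(P,delta(P,Q))
for n,x,y,w,h in(("scene",200,100,250,200),("top",180,130,240,160)):
    c=cam(n);f=c["frame"]
    cv2.imwrite(f"pics/{n}8.png",cv2.resize(f[y:y+h,x:x+w],None,fx=3,fy=3,interpolation=cv2.INTER_CUBIC)[:600])
```

```text
17.05 [-0.041  0.276 -0.136  0.899 -0.501 -1.38 ] [ 0.63919304 -0.09061188  0.22828411] 0.012238399666172215 [ 0.38717298 -0.3681079  -3.67042056]
[0.63443439 0.03842724 0.16647234] (array([-11.7,  51.7, 133. ]), array([ 0., -0.,  0.]))
```

View pics/scene8.png

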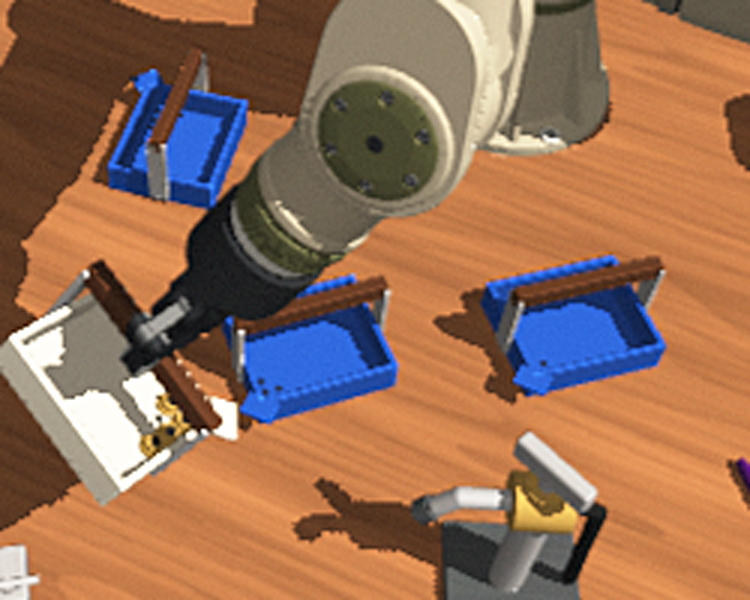

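View pics/top8.png

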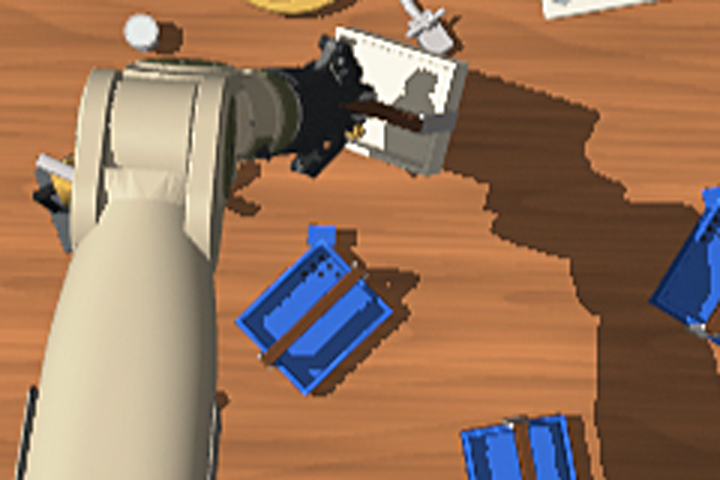

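Run:
```python
from fin import *
P,Q=toolpose(dry-.010*d,32); p,r=pose()
W=np.array([p[0],p[1]+.02,P[2]]); a=delta(W,Q)[0];b=delta(P,Q)[0]
for f in(.15,.5,.85,1): print((a*f).round(0))
for f in(.1,.25,.42,.6,.8,.95,1): print((a+(b-a)*f).round(0))
```

```text
[6. 4. 6.]
[21. 13. 21.]
[36. 21. 36.]
[43. 25. 42.]
[37. 28. 51.]
[29. 32. 65.]
[20. 36. 80.]
[10. 41. 97.]
[ -1.  46. 115.]
[ -9.  50. 128.]
[-12.  52. 133.]
```

send_rows(
  plan=[
    [4,2,4,0,0,0],
    [11,6,11,0,0,0],
    [18,11,18,0,0,0],
    [26,16,26,0,0,0],
    [33,20,33,0,0,0],
    [39,23,39,0,0,0],
    [43,25,43,0,0,0],
    [40,27,48,0,0,0],
    [35,29,55,0,0,0],
    [29,32,65,0,0,0],
  ],
)

```text
clock: 18.4
tcp_pos: [0.6381, -0.0425, 0.1671]
orientation: [-0.501, 0.593, -0.593, -0.214]
wrist_force: [0.2, 0.5, -3.2]
finger_gap: 0.0125
```

Run:
```python
from fin import *
s=get_state();print(s["clock"],s["joint_pos"].round(3),s["tcp_pos"],s["finger_gap"],s["wrist_force"])
P,Q=toolpose(dry-.010*d,32); print(P,delta(P,Q))
for n,x,y,w,h in(("scene",200,150,250,200),("top",180,130,240,160)):
    c=cam(n);f=c["frame"]
    cv2.imwrite(f"pics/{n}9.png",cv2.resize(f[y:y+h,x:x+w],None,fx=3,fy=3,interpolation=cv2.INTER_CUBIC)[:600])
```

```text
18.4 [ 0.042  0.336 -0.207  0.813 -0.521 -1.287] [ 0.63814723 -0.04247844  0.16707299] 0.012469611994409015 [ 0.15730636  0.52341099 -3.1921121 ]
[0.63443439 0.03842724 0.16647234] (array([-39.8,  20.1,  67.6]), array([-0. ,  0. ,  0.1]))
```

View pics/scene9.png

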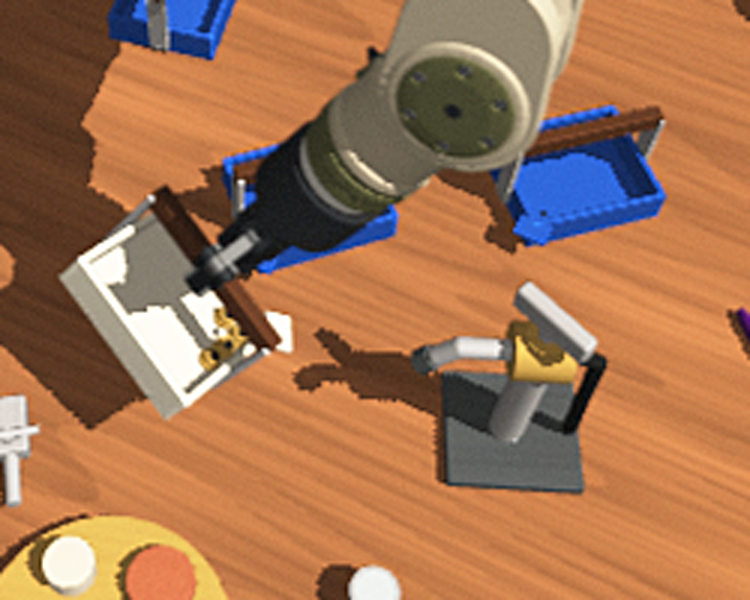

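send_rows(
  plan=[
    [-4,2,7,0,0,0],
    [-9,5,16,0,0,0],
    [-15,8,26,0,0,0],
    [-21,11,36,0,0,0],
    [-27,14,46,0,0,0],
    [-32,16,55,0,0,0],
    [-36,18,62,0,0,0],
    [-39,20,66,0,0,0],
    [-40,20,67.5,0,0,0],
    [-40,20,67.5,0,0,0],
  ],
)

```text
clock: 19.75
tcp_pos: [0.6342, 0.0377, 0.1661]
orientation: [-0.5, 0.593, -0.593, -0.214]
wrist_force: [0.7, -0.3, -3.4]
finger_gap: 0.0122
```

Run:
```python
from fin import *
s=get_state();print(s["clock"],s["joint_pos"].round(3),s["tcp_pos"],s["finger_gap"],s["wrist_force"])
P,Q=toolpose(dry-.010*d,32); print(P,delta(P,Q))
for n,x,y,w,h in(("scene",240,200,160,120),("top",180,130,160,120)):
    c=cam(n);f=c["frame"]
    print(n,"corner px",proj(c,dry-.01*d),proj(c,dry))
    cv2.imwrite(f"pics/{n}10.png",cv2.resize(f[y:y+h,x:x+w],None,fx=5,fy=5,interpolation=cv2.INTER_CUBIC)[:600])
```

```text
19.75 [ 0.178  0.384 -0.134  0.919 -0.544 -1.132] [0.63420645 0.0376535  0.16606724] 0.012212131080627003 [ 0.74151507 -0.31948099 -3.40115471]
[0.63443439 0.03842724 0.16647234] (array([-0.7, -0.2,  0.6]), array([ 0., -0.,  0.]))
scene corner px [[314.64467352 277.20218854]] [[318.93153217 277.49792427]]
top corner px [[249.69454937 175.79711763]] [[246.75789827 176.92884692]]
```

View pics/scene10.png

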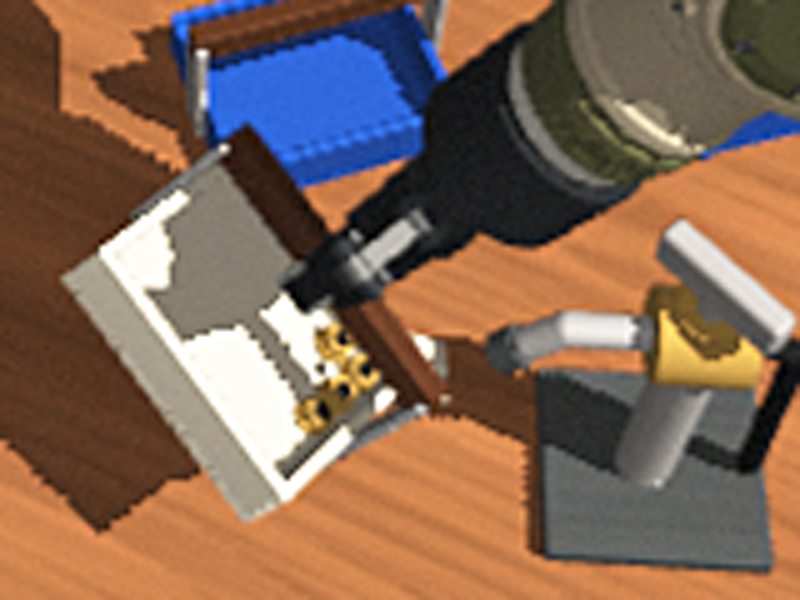

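View pics/top10.png

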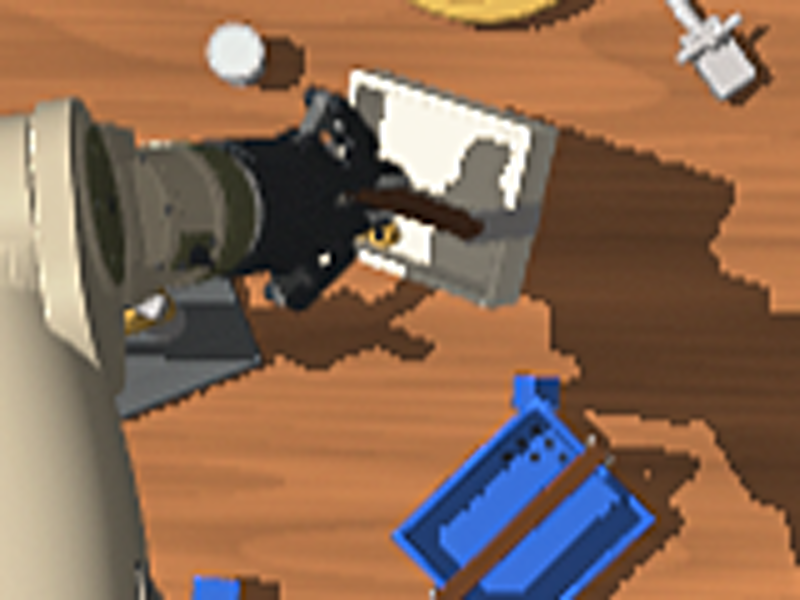

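Run:
```python
from fin import *
c=cam("scene");p,r=pose()
T=np.c_[[0,0,-1],[0,1,0],np.cross([0,0,-1],[0,1,0])]; Rt=r*R.from_matrix(T).inv(); org=p-Rt.apply([0,0,.0617])
W=lambda q:org+Rt.apply(np.array(q)/1000)
k=5
im=cv2.resize(c["frame"][200:320,240:400],None,fx=k,fy=k,interpolation=cv2.INTER_CUBIC)
L=[(-71,0,89),(71,0,89),(-66,-56,33),(66,-56,33),(66,56,33),(-66,56,33),(66,-56,0),(-66,-56,0),(60,50,5)]
for q in L:
    u=(proj(c,W(q))[0]-[240,200]+.5)*k; print(q,u.round(0)); cv2.circle(im,tuple(int(v) for v in u),3,(255,0,255),-1)
cv2.imwrite("pics/chk.png",im)
for q in[(340,340),(364,372),(345,387),(317,412)]:
    C,dd=ray(c,240+(q[0]+.5)/k-.5,200+(q[1]+.5)/k-.5)
    a=Rt.inv().apply(C-org);b=Rt.inv().apply(dd); x=a+b*(.015-a[2])/b[2]
    print((x*1000).round(1),"dist",np.linalg.norm(x*1000-[0,0,10]-[60,50,5]).round(1))
print("tilt",np.degrees(np.arccos(Rt.apply([0,0,1])[2])), "corner",W((60,50,5)),"err",np.linalg.norm(W((60,50,5))-dry))
```

```text
(-71, 0, 89) [241. 131.]
(71, 0, 89) [445. 402.]
(-66, -56, 33) [ 99. 253.]
(66, -56, 33) [287. 506.]
(66, 56, 33) [425. 371.]
(-66, 56, 33) [252. 141.]
(66, -56, 0) [244. 529.]
(-66, -56, 0) [ 61. 282.]
(60, 50, 5) [374. 387.]
[32.1 41.8 15. ] dist 29.1
[50.4 41.7 15. ] dist 12.7
[49.4 26.8 15. ] dist 25.5
[49.   4.3 15. ] dist 47.0
tilt 32.03262624715714 corner [0.62014954 0.07074219 0.07651209] err 0.010897833727772973
```

View pics/chk.png

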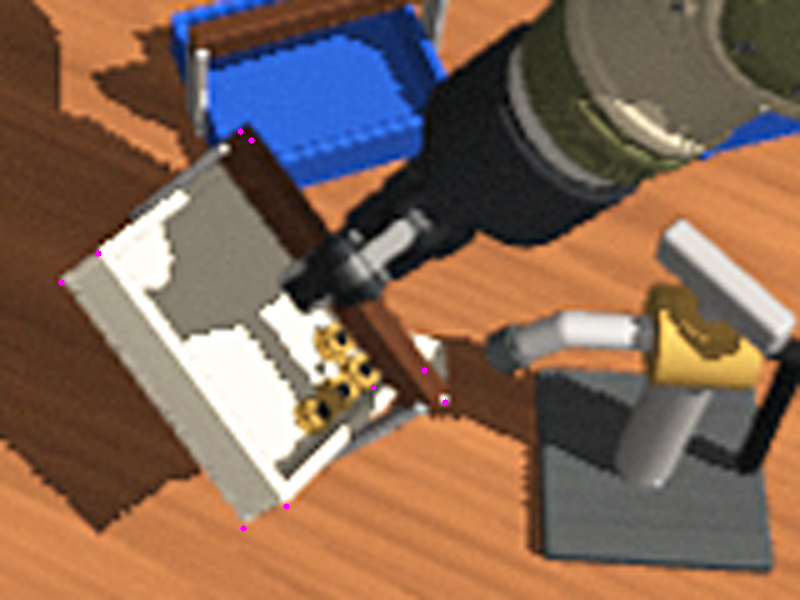

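send_rows(
  plan=[
    [0,0,0,0,0,0],
    [0,0,0,0,0,0],
    [0,0,0,0,0,0],
    [0,0,0,0,0,0],
    [0,0,0,0,0,0],
    [0,0,0,0,0,0],
    [0,0,0,0,0,0],
    [0,0,0,0,0,0],
    [0,0,0,0,0,0],
    [0,0,0,0,0,0],
  ],
)

```text
clock: 21.15
tcp_pos: [0.6341, 0.0378, 0.166]
orientation: [-0.5, 0.593, -0.593, -0.214]
wrist_force: [-0.1, -0.5, -4.0]
finger_gap: 0.0125
```

Run:
```python
from m import *
c=cam("scene");s=get_state();print(s["clock"],s["tcp_pos"],s["finger_gap"],s["wrist_force"],abs(s["qvel"]).max())
o=cv2.imread("pics/scene10.png");n=cv2.resize(c["frame"][200:320,240:400],None,fx=5,fy=5,interpolation=cv2.INTER_CUBIC)
df=cv2.absdiff(o,n).max(2);print("changed px",(df>40).sum())
hsv=lambda im:cv2.cvtColor(im.astype(np.uint8),cv2.COLOR_BGR2HSV).astype(int)
white=lambda im:(hsv(im)[...,1]<40)&(hsv(im)[...,2]>185)
p=mask_stats(c,(368,238,33,40),white); print("handle",seg(c,p,.202))
if (df>40).sum()<300: print(job.hand_in())
```

```text
21.2 [0.63414129 0.03773076 0.16598878] 0.012573965421780159 [ 0.29685758 -0.58669662 -3.6442091 ] 0.0012554242035387893
changed px 837
handle {'mean': array([0.5678, 0.1983]), 'rectc': array([567.6, 197.9]), 'size': array([63.3, 11. ]), 'dir': np.float64(66.57522420606472), 'n': 142}
```

Run:
```python
from h import *
c=cam("scene")
o=cv2.imread("pics/scene10.png");n=cv2.resize(c["frame"][200:320,240:400],None,fx=5,fy=5,interpolation=cv2.INTER_CUBIC)
cv2.imwrite("pics/s12.png",n)
df=cv2.absdiff(o,n).max(2)>40
k,l,st,ce=cv2.connectedComponentsWithStats(df.astype(np.uint8));print(ce[1:].round(),st[1:,4])
```

```text
[[ 63.  78.]
 [630. 102.]
 [ 78. 113.]
 [689. 143.]
 [643. 182.]
 [162. 202.]
 [127. 227.]
 [577. 227.]
 [415. 239.]
 [426. 262.]
 [ 62. 278.]
 [262. 314.]
 [340. 322.]
 [348. 332.]
 [292. 355.]
 [322. 357.]
 [433. 368.]
 [425. 408.]
 [296. 422.]
 [403. 424.]
 [343. 427.]
 [351. 432.]
 [337. 432.]
 [327. 465.]
 [202. 467.]
 [ 34. 472.]
 [317. 473.]
 [188. 482.]
 [163. 487.]
 [143. 503.]
 [278. 503.]
 [ 74. 508.]] [33 49 24 71  5 26 18  9 55  9  7 68 12  2 51 29  8 16  2  6 14 47  6 31
 10 39 12 28 37 41 21 40]
```

View pics/s12.png

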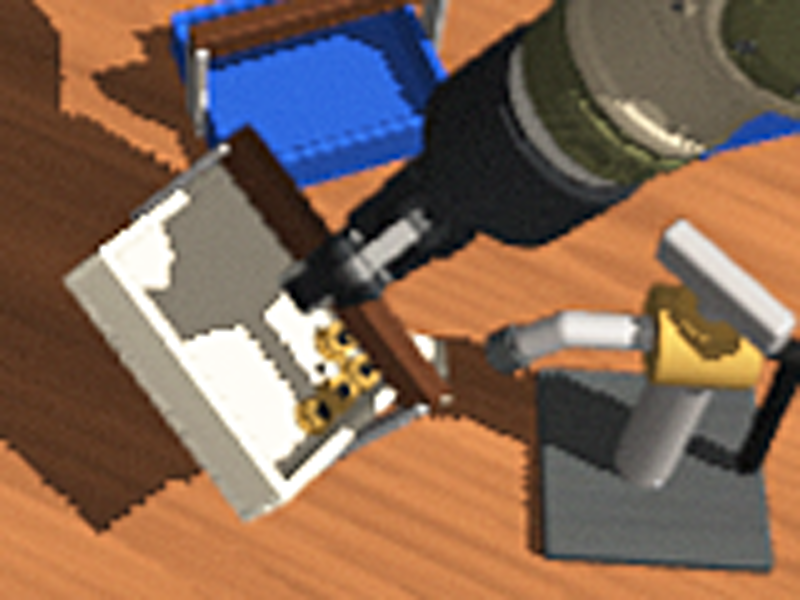

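The changed pixels are isolated single edge pixels spread over the picture. The tote, the four collars at crop (317–364, 340–412) and the valve handle have not moved, so I'm handing in.

```bash
python3 -c "
from workcell import job
print(job.hand_in())"
```

```text
the job is handed in; nothing more can be done
None
```

I set the valve half open, lifted the white tote, tilted it so the collars slid into the drain corner, and handed in while holding that corner in front of the nozzle. No verdict was reported.

**Last checks, at about 21 s of the 51 s allowed:**
- **Valve:** the handle lies at 66.6°. The stand's y axis measured 22.5 to 24° depending on which base-plate edge I used, so the opening is about 43 to 44°.
- **Tote:** its tilt, worked out from the tool pose, is 32°. The drain corner is about 11 mm from the dry point; I left 10 mm of that on purpose as clearance from the nozzle. The tote's outline in the picture agrees with that pose.
- **Collars:** all four are in the corner, about 29, 13, 25 and 47 mm from the drain corner. The 47 mm one is just over the 13 to 45 mm you describe for gathered collars, but under the 58 mm limit.
- **Steadiness and grip:** joint speeds were about 0.001 rad/s, and the finger opening held steady at 12.5 mm with the grip set to 100 N. The wrist force showed only the tote's weight, with no sign of contact with the stand.
- **Bystanders:** the arm kept clear of all three on the way. The loupe and extractor looked in place in the last wide pictures. I did not re-measure the pen, last seen when I lifted off the valve.

One check failed at first: my automatic steadiness test found more changed pixels than its limit and blocked the hand-in. They turned out to be scattered single edge pixels with no shift of the tote or collars, so I handed in by hand.

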